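# Find the soft foot of a bearing base and shim it

### The job

The square steel base with the bearing on it stands on packers on the flat surface plate, but under one corner the packer is missing. Press gently down on its corners one after another with a fingertip until you find the one that rocks down, then slide the tapered shim nose-first in under that corner until it is just snug, without lifting the base or pushing it about. Let go of the shim and press firmly on that corner again (10 to 20 N) for a moment to prove that it no longer rocks; never press harder than 45 N, and leave the other things on the table alone.

Things in the scene. Friction and masses are not known exactly. Their poses are not given: they have to be found in the camera images.
- surface_plate: Fixed flat dark steel slab on a rubber bed (gives 1 mm at 20 N), 180 (x) x 300 (y) x 30 mm; origin at the centre of its underside, z up; top 30 mm above it. On it lie three hidden round hard-rubber packers, 36 mm across, all equally thick (3.8 to 5.0 mm), under three corners of the base; under the fourth corner there is bare slab. Which corner differs each time.
- base_plate: Loose square steel base, 130 x 130 x 10 mm, 1.2 kg, level, sides parallel to the slab's; grey bearing pedestal in its middle (34 x 88 mm, top 50 mm above the underside). Origin at the centre of its underside, z up. Pressed with about 5 N over the missing packer, it tips and that corner goes down about 4 mm until it meets the slab; let go, it comes back level. The others give under 1.5 mm.
- corner_far_left (a point): Point on the top face of the base at its far left corner, 18 mm in from both edges, over the place of a packer; axes as the base's. (far = +x, left = +y of the base)
- corner_far_right (a point): Point on the top face of the base at its far right corner, 18 mm in from both edges, over the place of a packer; axes as the base's. (far = +x, left = +y of the base)
- corner_near_right (a point): Point on the top face of the base at its near right corner, 18 mm in from both edges, over the place of a packer; axes as the base's. (far = +x, left = +y of the base)
- corner_near_left (a point): Point on the top face of the base at its near left corner, 18 mm in from both edges, over the place of a packer; axes as the base's. (far = +x, left = +y of the base)
- shim: Loose flat-bottomed wooden wedge, 150 g, 24 mm wide, 52 mm long, 2 mm thick at the nose, rising 0.12 mm per mm to 8.2 mm. At its thick end a block 20 mm wide, 28 mm long, 30 mm high to pinch across its width. Origin on the underside; x to the nose (40 mm ahead), block's centre 25 mm behind, z up. Starts on the table left of the slab, nose pointing away from the robot.
- shim_nose (a point): Middle of the shim's nose edge on its underside, 40 mm ahead of the shim's origin; axes as the shim's. Sliding on the slab in line with the corner point, the shim is snug when the nose is 15 to 25 mm inside the base's edge; a push of 4 to 5 N does it, a much harder one lifts or shoves the base.
- nut_1: Large rusty nut, 34 mm across and 14 mm high, bystander; origin under its centre.
- bolt_1: Grey bolt standing on its head, 70 mm high, bystander; origin under its centre.
- pipe_off: Upright grey pipe offcut, 42 mm across and 85 mm high, bystander; origin under its centre.
Mind the look-alikes: they are no part of the job. Leave any green look-alike of the shim alone.

How it is judged:
By the outcome, as a careful person would: the job done as asked, in the order asked, and still so for the second after the job is handed in, with the robot touching nothing.
It also fails if it takes over 72 s, if anything falls off the work surface, if the arm or the gripper's body presses on something with over 40 N, if the wrist force passes 120 N, or if a joint passes its speed limit or range.

### The arm

A 6-joint arm with a two-finger parallel gripper is mounted at the origin on a cart in front of the work surface, level with it; the furniture and walls round the work are solid. World frame = base frame: x ahead of the robot, y to its left, z up, the work surface at z = 0. Lengths are in m, angles in rad, forces in N, time in s.
With the tool pointing down it reaches from about 0.375 to 0.975 m from the base axis. Payload 3.8 kg.
Tool frame: the origin (TCP) lies at the very end of the fingers, on their centre line; the grasp point (between the pads) lies 19 mm behind it (ctrl.grasp_offset is the distance from the TCP to the grasp point, in m); z points along the fingers, x is the direction in which the jaws open and shut, and the axes are right-handed (so a half turn about z gives the same grasp; the last joint's range is limited). The gripper opens to 88 mm and grips with 3 to 60 N. Pads are 18 mm wide; open, the fingers measure 123 mm over their backs; the gripper's body (75 mm by 187 mm) begins 45 mm behind the grasp point.
Start: joints at [1.309, 0.264, 1.604, -0, 1.274, -0.037], TCP at [0.15, 0.658, 0.239] pointing down, gripper open.
Joint ranges: [-2.63, 2.63], [-0.94, 2.18], [0.31, 2.57], [-1.31, 4.45], [0, 2.66], [-2.55, 2.55]. Speed limits (rad/s): [2.57, 2.57, 3.14, 3.14, 3.14, 3.14].

### API

Orientations are given as a unit quaternion [w, x, y, z].
In Python, from workcell import telemetry, vision, ctrl gives the robot as it stands.
- The arm moves only by the shell command python3 -m pendant 'ROWS' [OPENING] [FORCE]. ROWS is JSON, a list that holds one entry, the list of rows, each a list of 6 numbers: the shift along the tool's x, y, z in mm, then the turn, a rotation vector about the tool's x, y, z in degrees. In form: [[[tx, ty, tz, wx, wy, wz], ...]]. A call has 1 to 5 rows; each row shifts and turns the pose as measured when the row begins, along the tool's axes as they then stand; what a row does not reach is not made up. A row lasts 1/12 s, in which the tool goes at most 41.7 mm and 7.16 degrees, less where a joint would pass 70% of its speed; a pose out of reach is approached as far as the arm can. A call with a gripper value outside its range is refused whole. OPENING is the closure in counts, from 0 (fully open) to 255 (shut), set as the call begins (- or left out, the last holds). The fingers move at their own pace and stop on an object; FORCE is the grip in N (left out, the last holds). Time passes only in rows, so rows that do not move let the fingers close. It gives the time, the measured TCP pose, the force and the opening at its end, in the units of the state.
- telemetry.sense(): the state, without advancing time (a new reading comes with each control period).
- vision.camera(name): name is "scene" or "top" or "wrist"; returns the picture (420x560x3 uint8, red, green, blue); there is no depth.
- vision.camera_params(name): a dict with "K" (3x3 intrinsics, pixels), "world_to_cam" (4x4, takes a point from world to camera coordinates). Camera axes: x right, y down, z forward; pixel columns grow to the right and rows downward; lengths in m; the calibration is good to about 2 mm. A picture is of the moment at which its call begins: read the wrist's pose just before it. camera_params takes no time and is no camera call; for the wrist camera it gives the pose at the moment of the call.
- ctrl.close_job(): hands the job in, once; it reports no verdict.
The state is a dict: "time_s": time; "joints": joint angles; "joint_vel": joint speeds; "joint_efforts": joint torques, N m; "position": TCP position; "tool_rot": TCP orientation; "contact_force": force on the tool from outside, world axes, zero at the start; "ft_torque": the same for the moment, N m; "opening": opening from 0.0 (shut) to 1.0 (fully open).
Only numpy, scipy, OpenCV 4.12 (cv2) and the standard library are available. Lean on these libraries where they do the work, as an engineer would, in place of code of your own. Each camera call takes 0.05 s, during which the arm holds its last target.

## Working session

There is one attempt and no reset: what is moved stays moved. The work goes in short steps, Python scripts to look and compute and a shell command to move; the robot and the scene stay as the last step left them, time stands still between calls to the robot, and variables do not carry over. Pictures are saved under pics/ and viewed, and the job is handed in when it is done.

```bash
ls; mkdir -p pics; cat > h.py <<'E'
import numpy as np, cv2
from workcell import telemetry, vision, ctrl
def snap(n,f):
    im=vision.camera(n); cv2.imwrite('pics/'+f,im[:,:,::-1]); return im
def ray(n,u,v,z,P=None):
    P=P or vision.camera_params(n); K=np.array(P['K']);T=np.array(P['world_to_cam'])
    R=T[:3,:3];c=-R.T@T[:3,3]; d=R.T@np.linalg.solve(K,[u,v,1]); return c+d*(z-c[2])/d[2]
def proj(n,p,P=None):
    P=P or vision.camera_params(n); K=np.array(P['K']);T=np.array(P['world_to_cam'])
    q=K@(T[:3,:3]@np.array(p)+T[:3,3]); return q[:2]/q[2]
E
python3 - <<'E'
from h import *
s=telemetry.sense()
print(s)
for n in ['top','scene']:
    snap(n,n+'0.png'); P=vision.camera_params(n); T=np.array(P['world_to_cam']); print(n,np.array(P['K'])[0],(-T[:3,:3].T@T[:3,3]))
E
```

```text
pics
{'time_s': 0.0, 'joints': array([ 1.30912059e+00,  2.64745227e-01,  1.60536402e+00,  5.18067661e-07,
        1.27369611e+00, -3.68933261e-02]), 'joint_vel': array([-3.33068262e-04,  1.03642536e-03, -2.05385869e-04, -4.77108891e-04,
       -9.05100889e-05, -9.01463606e-04]), 'joint_efforts': array([ 6.39869249e-04, -5.02126658e+01, -3.56868339e+01,  7.26790214e-02,
        2.96367612e-02, -1.77724642e-04]), 'position': array([0.15026763, 0.65733522, 0.23739873]), 'tool_rot': array([ 6.57056072e-04,  7.81950414e-01,  6.23339655e-01, -8.90109222e-04]), 'contact_force': array([ 0.03974944, -0.31086623,  0.61676822]), 'ft_torque': array([-0.05524111, -0.00799933,  0.01385534]), 'opening': 0.9983168276400188}
top [477.09605918   0.         284.4561206 ] [0.22607794 0.15534066 1.42308074]
scene [399.31244926   0.         278.24790427] [0.11610621 0.98050858 0.69902071]
```

View pics/top0.png

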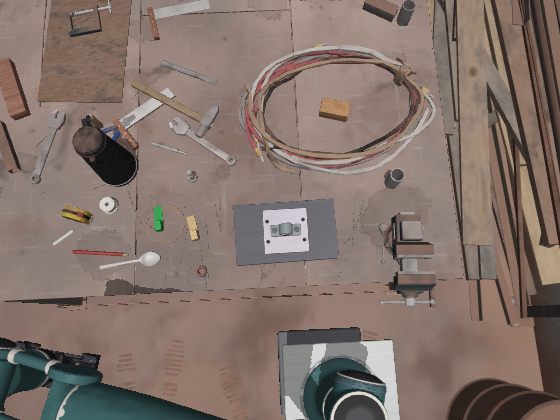

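View pics/scene0.png

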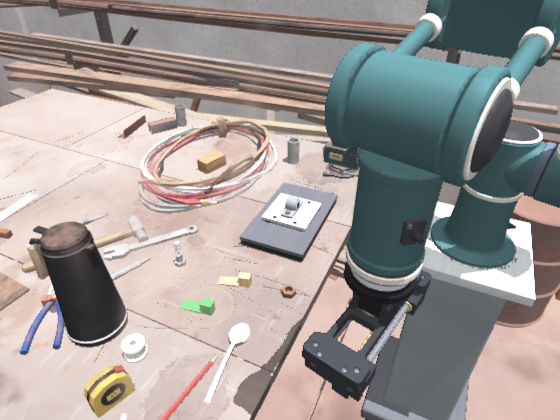

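```bash
python3 - <<'E'
import cv2
im=cv2.imread('pics/top0.png')
a=cv2.resize(im[195:285,140:220],None,fx=7,fy=6.6,interpolation=cv2.INTER_CUBIC)
cv2.imwrite('pics/c1.png',cv2.resize(im[195:285,140:220],None,fx=6.6,fy=6.6,interpolation=cv2.INTER_CUBIC))
cv2.imwrite('pics/c2.png',cv2.resize(im[190:275,230:345],None,fx=6.5,fy=6.5,interpolation=cv2.INTER_CUBIC))
from h import *
print([ray('top',*p,z).round(4) for p,z in [((193,228),.008),((287,231),.045),((202,270),.01)]])
E
```

```text
[array([0.4991, 0.4091, 0.008 ]), array([0.4705, 0.1277, 0.045 ]), array([0.3717, 0.3828, 0.01  ])]
```

View pics/c1.png

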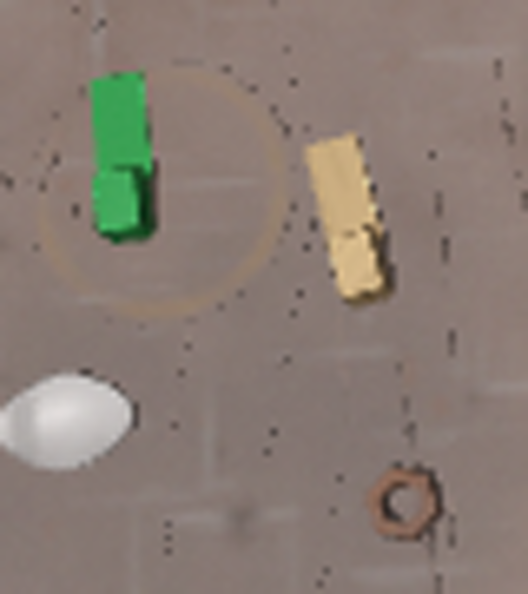

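View pics/c2.png

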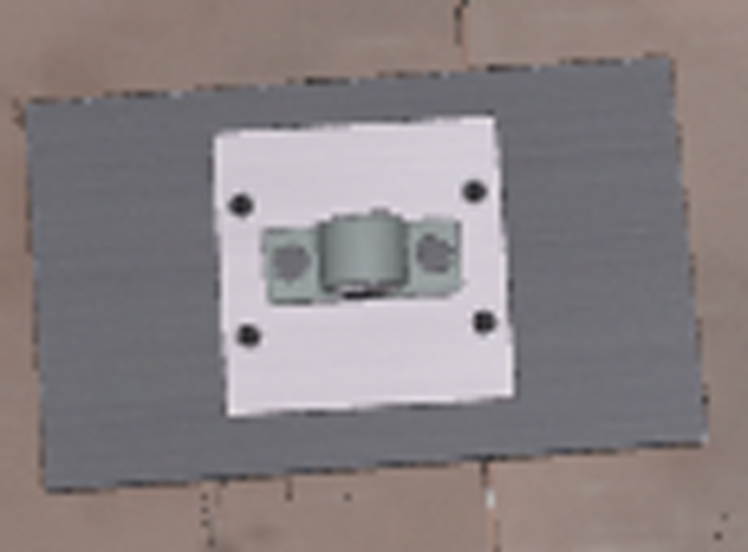

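```bash
cat >> h.py <<'E'
from scipy.spatial.transform import Rotation as Ro
def rot(q): q=np.array(q); return Ro.from_quat([q[1],q[2],q[3],q[0]])
def down(jx):  # tool z down, tool x along world angle jx (deg)
    a=np.radians(jx); X=np.array([np.cos(a),np.sin(a),0]);Z=np.array([0,0,-1.]);Y=np.cross(Z,X)
    return Ro.from_matrix(np.stack([X,Y,Z],1))
def go(p,jx):
    s=telemetry.sense(); R=rot(s['tool_rot'])
    d=R.inv().apply(np.array(p)-s['position'])*1000
    w=(R.inv()*down(jx)).as_rotvec(degrees=True)
    print('t',round(s['time_s'],2),'pos',s['position'].round(4),'F',s['contact_force'].round(1),'| d mm',d.round(1),'w deg',w.round(1),'|d|',round(np.linalg.norm(d),1))
E
python3 - <<'E'
from h import *
f=lambda u,v:(230+u/6.5-.0,190+v/6.5)
c=[ray('top',*f(*p),.0445) for p in [(215,132),(493,118),(514,396),(228,415)]]
c=np.array(c);print(c.round(4)); m=c.mean(0); print('centre',m)
for i in range(4): print(np.linalg.norm(c[i]-c[(i+1)%4])*1000, np.degrees(np.arctan2(*(c[(i+1)%4]-c[i])[[1,0]])))
c2=[ray('top',*f(*p),.03) for p in [(27,102),(672,58),(706,442),(45,490)]]
c2=np.array(c2);print(c2.round(4),c2.mean(0))
for i in range(4): print(np.linalg.norm(c2[i]-c2[(i+1)%4])*1000, np.degrees(np.arctan2(*(c2[(i+1)%4]-c2[i])[[1,0]])))
g=lambda u,v:(140+u/6.6,195+v/6.6)
print('shim nose',[ray('top',*g(*p),.002) for p in [(305,146),(357,134)]])
print('block top',[ray('top',*g(*p),.03) for p in [(328,238),(372,227),(385,290),(345,303)]])
for n,p in dict(nut=(202,270),bolt=(193,178),pipe=(391,183),green=(158,215)).items(): print(n,ray('top',*p,.01))
go([.45,.1,.1],0)
E
```

```text
[[0.5359 0.1954 0.0445]
 [0.5367 0.0686 0.0445]
 [0.4091 0.0664 0.0445]
 [0.4064 0.1944 0.0445]]
centre [0.47203195 0.13119906 0.0445    ]
126.87088487369694 -89.63677493716352
127.67693435908792 -179.0318559732597
128.0021158143364 91.19064481640005
129.51846263724977 0.46500779864085046
[[ 0.5573  0.2819  0.03  ]
 [ 0.5647 -0.0168  0.03  ]
 [ 0.3862 -0.0197  0.03  ]
 [ 0.3784  0.278   0.03  ]] [0.47164186 0.13083605 0.03      ]
298.78202217424507 -88.5730352279021
178.47636252902075 -179.06528079519165
297.78125064430384 91.51925935536238
178.9502461838265 1.2565763968894568
shim nose [array([0.53484052, 0.43065414, 0.002     ]), array([0.53940791, 0.40674778, 0.002     ])]
block top [array([0.48613247, 0.41497444, 0.03      ]), array([0.49024626, 0.39526739, 0.03      ]), array([0.46139166, 0.38963009, 0.03      ]), array([0.45633825, 0.40747597, 0.03      ])]
nut [0.37169431 0.38280254 0.01      ]
bolt [0.65527845 0.40816641 0.01      ]
pipe [ 0.61197184 -0.20016055  0.01      ]
green [0.54351737 0.51417667 0.01      ]
t 0.1 pos [0.1503 0.6574 0.2375] F [-0.2 -0.6  0.2] | d mm [-476.3  416.4  138.4] w deg [ 0.1  0.1 77.1] |d| 647.6
```

```bash
python3 - <<'E'
from h import *
go([.518,.179,.11],90)
E
python3 -m pendant '[[[0,0,0,0,0,-6.5],[0,0,0,0,0,-6.4]]]' 255 20
python3 - <<'E'
from h import *
go([.518,.179,.11],90)
E
```

```text
t 0.1 pos [0.1503 0.6574 0.2375] F [-0.2 -0.6  0.2] | d mm [-384.1  465.1  128.2] w deg [ -0.    0.1 -12.9] |d| 616.7
time_s: 0.27
position: [0.1501, 0.6567, 0.236]
tool_rot: [0.001, 0.705, 0.709, -0.002]
contact_force: [-1.0, -0.1, -0.5]
opening: 0.873
t 0.27 pos [0.1501 0.6567 0.236 ] F [-1.  -0.1 -0.5] | d mm [-479.4  365.   127.6] w deg [-0.1  0.2  0.4] |d| 615.9
```

```bash
python3 -m pendant '[[[-30,23,8,0,0,0],[-30,23,8,0,0,0],[-30,23,8,0,0,0],[-30,23,8,0,0,0],[-30,23,8,0,0,0]]]'
python3 -m pendant '[[[-30,23,8,0,0,0],[-30,23,8,0,0,0],[-30,23,8,0,0,0],[-30,23,8,0,0,0],[-30,23,8,0,0,0]]]'
python3 - <<'E'
from h import *
go([.518,.179,.11],90)
E
```

```text
time_s: 0.68
position: [0.265, 0.509, 0.1934]
tool_rot: [-0.001, 0.699, 0.715, -0.001]
contact_force: [1.3, -0.8, -0.3]
opening: 0.493
time_s: 1.1
position: [0.3859, 0.3525, 0.1493]
tool_rot: [-0.001, 0.698, 0.716, -0.003]
contact_force: [0.5, 0.3, 0.9]
opening: 0.115
t 1.1 pos [0.3859 0.3525 0.1493] F [0.5 0.3 0.9] | d mm [-176.7  127.8   39.3] w deg [-0.3  0.2  1.5] |d| 221.6
```

```bash
python3 -m pendant '[[[-31,23,7,0,0,0],[-31,23,7,0,0,0],[-31,23,7,0,0,0],[-31,23,7,0,0,0],[-25,17,5,0,0,1.5]]]'
python3 - <<'E'
from h import *
go([.518,.179,.11],90)
E
```

```text
time_s: 1.52
position: [0.5013, 0.1962, 0.1126]
tool_rot: [-0.001, 0.707, 0.707, -0.004]
contact_force: [-0.5, -0.6, -0.8]
opening: 0.005
t 1.52 pos [0.5013 0.1962 0.1126] F [-0.5 -0.6 -0.8] | d mm [-17.2  16.7   2.6] w deg [-0.4  0.3 -0. ] |d| 24.1
```

```bash
python3 -m pendant '[[[-17,17,18,-0.4,0.3,0],[0,0,30,0,0,0],[0,0,0,0,0,0]]]'
python3 - <<'E'
from h import *
go([.518,.179,.0445],90); snap('scene','s1.png'); snap('wrist','w1.png')
E
```

```text
time_s: 1.77
position: [0.5227, 0.1718, 0.0629]
tool_rot: [0.001, 0.711, 0.704, 0.001]
contact_force: [-1.4, -1.7, -0.7]
opening: 0.001
t 1.77 pos [0.5227 0.1718 0.0629] F [-1.4 -1.7 -0.7] | d mm [ 7.2 -4.9 18.4] w deg [ 0.2  0.  -0.6] |d| 20.3
```

View pics/s1.png

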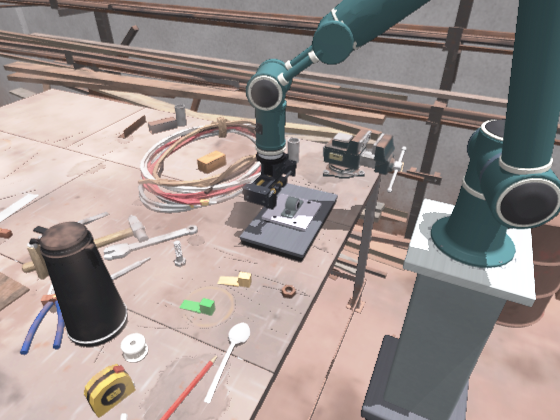

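View pics/w1.png

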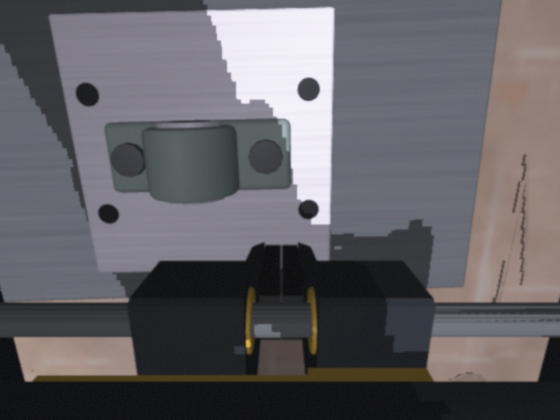

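```bash
python3 -m pendant '[[[7,-5,12,0,0,-0.6],[0,0,0,0,0,0]]]'
python3 - <<'E'
from h import *
go([.518,.179,.0445],90)
P=vision.camera_params('wrist'); im=snap('wrist','w2.png')
E
```

```text
time_s: 2.03
position: [0.5215, 0.1828, 0.0573]
tool_rot: [0.003, 0.706, 0.709, 0.006]
contact_force: [-1.3, -0.8, -1.3]
opening: 0.004
t 2.03 pos [0.5215 0.1828 0.0573] F [-1.3 -0.8 -1.3] | d mm [-3.8 -3.7 12.7] w deg [ 0.7 -0.2  0.2] |d| 13.8
```

View pics/w2.png

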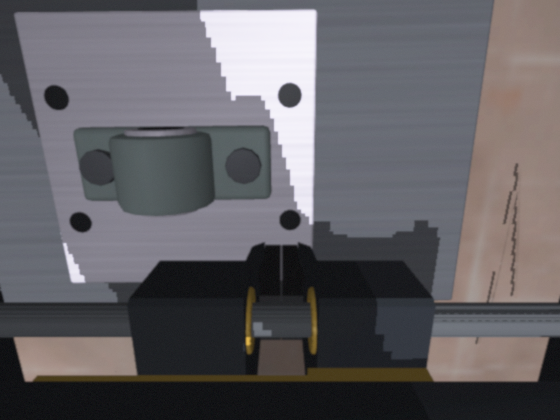

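```bash
python3 -m pendant '[[[-3,-3,6,0.6,0,0],[0,0,2,0,0,0],[0,0,1,0,0,0]]]'
python3 -c "
from h import *
go([.518,.179,.0445],90)"
python3 -m pendant '[[[0,0,1.5,0,0,0],[0,0,1.5,0,0,0]]]'
python3 -c "
from h import *
go([.518,.179,.0445],90)"
```

```text
time_s: 2.33
position: [0.5211, 0.1828, 0.0523]
tool_rot: [0.002, 0.704, 0.71, 0.005]
contact_force: [0.8, -1.2, 0.3]
opening: 0.008
t 2.33 pos [0.5211 0.1828 0.0523] F [ 0.8 -1.2  0.3] | d mm [-3.8 -3.2  7.7] w deg [ 0.5 -0.3  0.5] |d| 9.2
time_s: 2.5
position: [0.5214, 0.1835, 0.0498]
tool_rot: [0.002, 0.704, 0.711, 0.006]
contact_force: [0.2, -0.5, 0.0]
opening: 0.007
t 2.5 pos [0.5214 0.1835 0.0498] F [ 0.2 -0.5  0. ] | d mm [-4.5 -3.5  5.2] w deg [ 0.6 -0.3  0.6] |d| 7.7
```

```bash
python3 -m pendant '[[[-4,-3,2,0.6,0,0],[-2,-2,2,0,0,0],[0,0,1,0,0,0]]]'
for i in 1 2 3; do python3 -m pendant '[[[0,0,1,0,0,0],[0,0,1,0,0,0]]]'| sed -n '2p;4p'; done
```

```text
time_s: 2.75
position: [0.5163, 0.1773, 0.0449]
tool_rot: [-0.002, 0.703, 0.711, 0.002]
contact_force: [-3.9, 0.1, 8.6]
opening: 0.006
position: [0.5164, 0.1773, 0.0448]
contact_force: [-4.2, -0.1, 9.1]
position: [0.5164, 0.1773, 0.0449]
contact_force: [-4.0, 0.7, 7.1]
position: [0.5164, 0.1773, 0.0449]
contact_force: [-4.5, 0.0, 7.8]
```

```bash
python3 -m pendant '[[[0,0,-10,0,0,0],[-25,0,-5,0,0,0],[-30,-3,0,0,0,0],[-30,0,0,0,0,0],[-8,0,0,0,0,0]]]'
python3 -c "
from h import *
go([.520,.085,.050],90)"
```

```text
time_s: 3.67
position: [0.5156, 0.0833, 0.0625]
tool_rot: [-0.003, 0.703, 0.712, 0.003]
contact_force: [-0.7, -0.2, -1.0]
opening: 0.008
t 3.67 pos [0.5156 0.0833 0.0625] F [-0.7 -0.2 -1. ] | d mm [ 1.5  4.4 12.5] w deg [ 0.1 -0.5  0.7] |d| 13.4
```

```bash
python3 -m pendant '[[[2,5,10,0,0,0],[0,0,4,0,0,0]]]'
for i in 1 2 3; do python3 -m pendant '[[[0,0,2,0,0,0],[0,0,2,0,0,0]]]'| sed -n '2p;4p'; done
```

```text
time_s: 3.83
position: [0.5224, 0.0838, 0.0497]
tool_rot: [-0.001, 0.704, 0.71, 0.005]
contact_force: [0.2, 0.6, 1.0]
opening: 0.002
position: [0.5226, 0.0848, 0.0447]
contact_force: [-5.6, -4.7, 18.7]
position: [0.5227, 0.0848, 0.0444]
contact_force: [-9.2, -6.1, 24.7]
position: [0.5226, 0.0848, 0.0447]
contact_force: [-7.1, -6.3, 17.1]
```

```bash
python3 -m pendant '[[[0,0,-10,0,0,0],[0,-25,-3,0,0,0],[0,-30,0,0,0,0],[0,-30,0,0,0,0],[0,-6,0,0,0,0]]]'
python3 -c "
from h import *
go([.427,.083,.050],90)"
```

```text
time_s: 4.75
position: [0.4327, 0.088, 0.0591]
tool_rot: [-0.0, 0.699, 0.715, 0.001]
contact_force: [-0.9, -0.3, -0.8]
opening: 0.002
t 4.75 pos [0.4327 0.088  0.0591] F [-0.9 -0.3 -0.8] | d mm [-4.9 -5.8  9. ] w deg [ 0.1 -0.1  1.3] |d| 11.8
```

```bash
python3 -m pendant '[[[-5,-6,7,0,0,1.3],[0,0,2,0,0,0]]]'
for i in 1 2 3 4 ; do python3 -m pendant '[[[0,0,1.2,0,0,0],[0,0,1.2,0,0,0]]]'| sed -n '2p;4p'; done
```

```text
time_s: 4.92
position: [0.4253, 0.0842, 0.0495]
tool_rot: [-0.0, 0.707, 0.707, 0.001]
contact_force: [-0.2, 0.2, -0.5]
opening: 0.003
position: [0.4264, 0.0847, 0.0463]
contact_force: [0.1, 0.4, 0.0]
position: [0.4273, 0.0848, 0.0443]
contact_force: [-11.7, -1.5, 22.1]
position: [0.4273, 0.0848, 0.0444]
contact_force: [-9.1, -0.5, 19.0]
position: [0.4273, 0.0848, 0.0446]
contact_force: [-7.9, -1.4, 15.4]
```

```bash
python3 -m pendant '[[[0,0,-10,0,0,0],[25,0,-3,0,0,0],[30,0,0,0,0,0],[30,0,0,0,0,0],[6,0,0,0,0,0]]]'
python3 -c "
from h import *
go([.425,.177,.050],90)"
```

```text
time_s: 6.0
position: [0.4339, 0.1777, 0.0599]
tool_rot: [-0.003, 0.71, 0.704, -0.001]
contact_force: [0.3, 0.1, 0.0]
opening: 0.001
t 6.0 pos [0.4339 0.1777 0.0599] F [0.3 0.1 0. ] | d mm [-0.8 -8.8 10. ] w deg [-0.4 -0.2 -0.5] |d| 13.3
```

```bash
python3 -m pendant '[[[-1,-9,7,0,0,-0.5],[0,0,2,0,0,0]]]'
for i in 1 2 3 4 5; do python3 -m pendant '[[[0,0,1,0,0,0],[0,0,1,0,0,0]]]'| sed -n '2p;4p'; done
```

```text
time_s: 6.17
position: [0.4262, 0.1784, 0.0509]
tool_rot: [-0.003, 0.705, 0.709, -0.001]
contact_force: [-0.5, -0.5, -0.2]
opening: 0.005
position: [0.425, 0.1768, 0.0474]
contact_force: [-0.9, -0.7, -0.0]
position: [0.4245, 0.1751, 0.0446]
contact_force: [-1.7, 2.6, 5.2]
position: [0.4245, 0.1752, 0.0433]
contact_force: [-3.6, 3.2, 6.0]
position: [0.4244, 0.1753, 0.0423]
contact_force: [-3.3, 1.0, 6.6]
position: [0.4244, 0.1754, 0.0421]
contact_force: [-4.3, 0.3, 11.5]
```

```bash
python3 -m pendant '[[[0,0,-15,0,0,0],[0,0,-30,0,0,0],[38,3,-15,0,0,0],[38,6,0,0,0,-6.5],[38,8,0,0,0,-6.5]]]' 0 20
python3 -c "
from h import *
go([.4735,.402,.12],103.5)"
```

```text
time_s: 7.42
position: [0.4379, 0.284, 0.1039]
tool_rot: [-0.006, 0.627, 0.779, -0.004]
contact_force: [1.2, -0.5, -0.1]
opening: 0.361
t 7.42 pos [0.4379 0.284  0.1039] F [ 1.2 -0.5 -0.1] | d mm [107.7  59.9 -16.4] w deg [-0.8 -0.3 -1.1] |d| 124.4
```

```bash
python3 -m pendant '[[[27,15,-4,0,0,-1],[27,15,-4,0,0,0],[27,15,-4,0,0,0],[23,13,-4,0,0,0],[0,0,0,0,0,0]]]' 
python3 -c "
from h import *
go([.4735,.402,.12],103.5)
np.save('P1.npy',vision.camera_params('wrist'),allow_pickle=True)
snap('wrist','w3.png');snap('top','t3.png')"
```

```text
time_s: 7.83
position: [0.4741, 0.4085, 0.1219]
tool_rot: [-0.005, 0.617, 0.787, -0.0]
contact_force: [0.6, -0.4, 0.2]
opening: 0.735
t 7.83 pos [0.4741 0.4085 0.1219] F [ 0.6 -0.4  0.2] | d mm [-6.2 -2.2  1.8] w deg [-0.4 -0.5  0.3] |d| 6.8
```

View pics/w3.png

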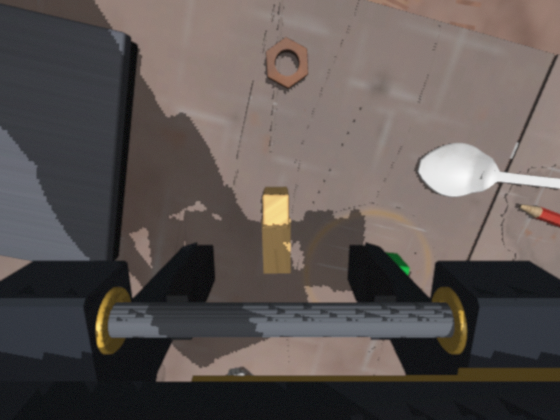

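View pics/t3.png

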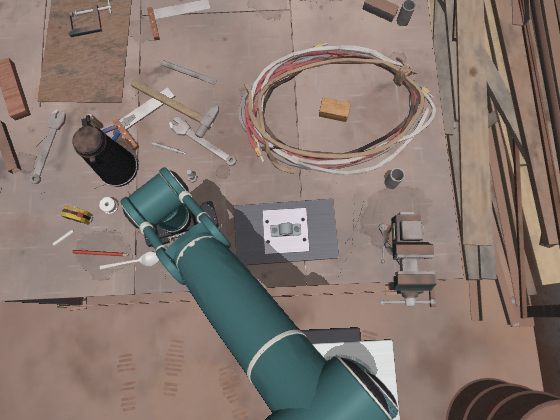

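```bash
python3 - <<'E'
import cv2
im=cv2.imread('pics/w3.png')
cv2.imwrite('pics/c3.png',cv2.resize(im[175:285,235:325],None,fx=5.4,fy=5.4,interpolation=cv2.INTER_CUBIC))
im=cv2.imread('pics/t3.png')
cv2.imwrite('pics/c4.png',cv2.resize(im[190:275,230:345],None,fx=6.5,fy=6.5,interpolation=cv2.INTER_CUBIC))
E
```

```text
(no output)
```

View pics/c3.png

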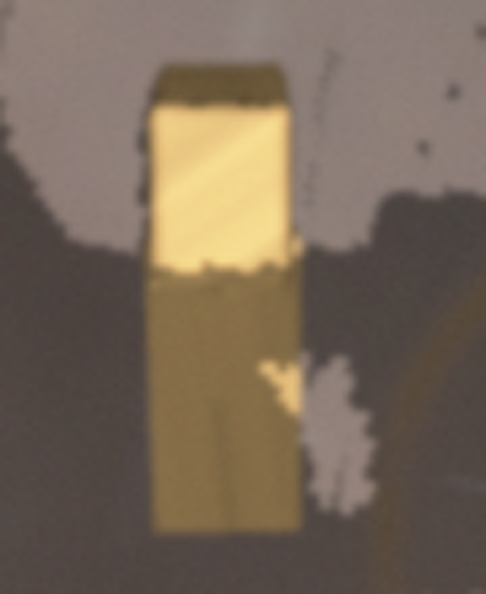

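View pics/c4.png

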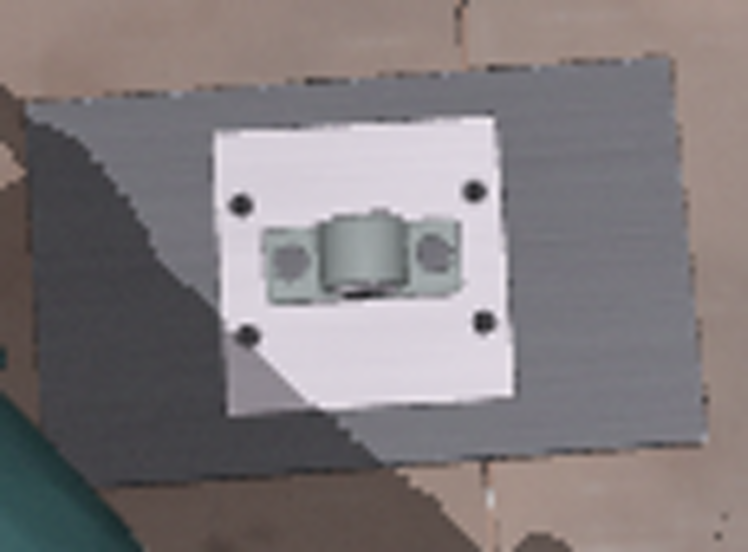

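```bash
python3 - <<'E'
from h import *
P=np.load('P1.npy',allow_pickle=True).item()
g=lambda u,v:(235+u/5.4,175+v/5.4)
b=np.array([ray('w',*g(*p),.03,P) for p in [(150,106),(290,106),(293,266),(151,270)]])
n=np.array([ray('w',*g(*p),.001,P) for p in [(154,531),(300,531)]])
print(b.round(4),b.mean(0),n.round(4),n.mean(0))
d=n.mean(0)-b.mean(0); print(np.linalg.norm(d[:2]),np.degrees(np.arctan2(d[1],d[0])))
e=b[3]-b[0];print(np.degrees(np.arctan2(e[1],e[0])));e=b[2]-b[1];print(np.degrees(np.arctan2(e[1],e[0])))
e=n[1]-n[0];print(np.degrees(np.arctan2(e[1],e[0]))-90)
go([*b.mean(0)[:2],.004],103.5)
E
```

```text
[[0.4665 0.3952 0.03  ]
 [0.4619 0.414  0.03  ]
 [0.4844 0.4201 0.03  ]
 [0.4897 0.4007 0.03  ]] [0.47562241 0.40748845 0.03      ] [[0.5441 0.4125 0.001 ]
 [0.5385 0.436  0.001 ]] [0.54129401 0.42421737 0.001     ]
0.06776883994615257 14.291340705007267
13.307856285120465
15.223894408927583
13.544435570009668
t 7.93 pos [0.4722 0.4045 0.1203] F [-0.8  0.1 -0.6] | d mm [  1.6   5.3 116.3] w deg [-0.6 -0.3  0.3] |d| 116.4
```

```bash
python3 -m pendant '[[[0,2,30,-0.5,0,0],[0,0,25,0,0,0],[0,0,0,0,0,0]]]' 
python3 -c "
from h import *
go([.4745,.404,.12],104)
np.save('P1.npy',vision.camera_params('wrist'),allow_pickle=True)
im=snap('wrist','w4.png')
cv2.imwrite('pics/c5.png',cv2.resize(im[140:290,180:380,::-1],None,fx=4,fy=4,interpolation=cv2.INTER_CUBIC))"
```

```text
time_s: 8.18
position: [0.4745, 0.402, 0.0651]
tool_rot: [-0.002, 0.618, 0.786, 0.001]
contact_force: [-0.1, -0.4, -0.6]
opening: 0.996
t 8.18 pos [0.4745 0.402  0.0651] F [-0.1 -0.4 -0.6] | d mm [  2.2   0.5 -54.9] w deg [-0.  -0.2 -0.3] |d| 55.0
```

View pics/c5.png

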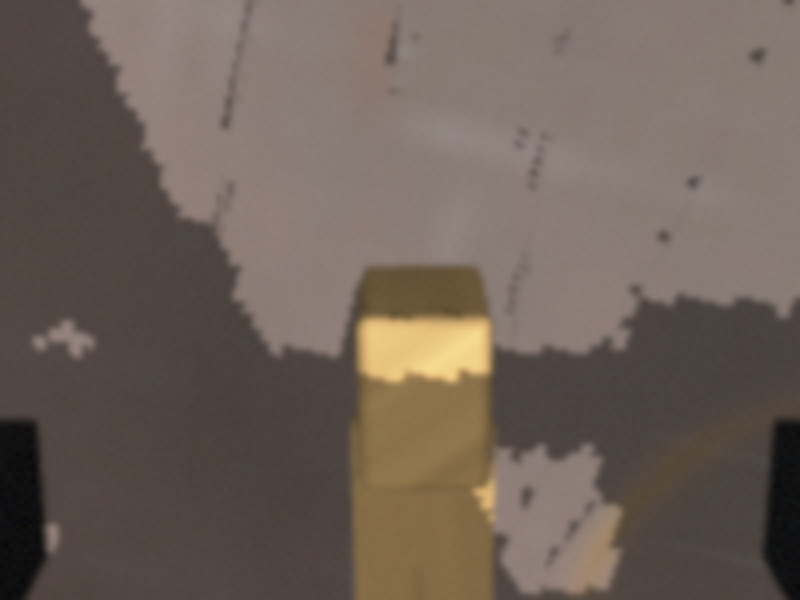

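```bash
python3 - <<'E'
from h import *
P=np.load('P1.npy',allow_pickle=True).item()
g=lambda u,v:(180+u/4,140+v/4)
b=np.array([ray('w',*g(*p),.03,P) for p in [(358,318),(491,318),(490,487),(360,485)]])
print(b.round(4),b.mean(0))
for i in range(4): print(np.linalg.norm(b[i]-b[(i+1)%4]))
go([*b.mean(0)[:2],.004],104)
E
```

```text
[[0.4663 0.395  0.03  ]
 [0.4618 0.4137 0.03  ]
 [0.4877 0.4203 0.03  ]
 [0.492  0.4013 0.03  ]] [0.47694592 0.40756518 0.03      ]
0.01923937858586395
0.026751071057051268
0.019531342529248128
0.026405816828223294
t 8.23 pos [0.4749 0.4022 0.0667] F [-0.4 -0.  -0.7] | d mm [ 4.4  3.2 62.7] w deg [ 0.  -0.2 -0.3] |d| 62.9
```

```bash
python3 -m pendant '[[[4,3,20,0,0,0],[0,0,25,0,0,0],[0,0,12,0,0,0],[0,0,0,0,0,0]]]' 
python3 -c "
from h import *
go([.4765,.407,.006],104)"
```

```text
time_s: 8.57
position: [0.4795, 0.4045, 0.0136]
tool_rot: [-0.001, 0.619, 0.785, 0.003]
contact_force: [-0.9, 0.1, -0.3]
opening: 0.998
t 8.57 pos [0.4795 0.4045 0.0136] F [-0.9  0.1 -0.3] | d mm [ 3.  -2.3  7.6] w deg [ 0.3 -0.3 -0.5] |d| 8.5
```

```bash
python3 -m pendant '[[[3,-2.5,6,0.3,-0.3,-0.5],[0,0,2,0,0,0],[0,0,0,0,0,0]]]' 
python3 -m pendant '[[[0,0,0,0,0,0],[0,0,0,0,0,0],[0,0,0,0,0,0],[0,0,0,0,0,0],[0,0,0,0,0,0]]]' 255 20
python3 -m pendant '[[[0,0,0,0,0,0],[0,0,0,0,0,0],[0,0,0,0,0,0],[0,0,0,0,0,0],[0,0,0,0,0,0]]]'
python3 -c "
from h import *
go([.4765,.407,.006],104);snap('wrist','w5.png')"
```

```text
time_s: 8.82
position: [0.4774, 0.4067, 0.0082]
tool_rot: [0.0, 0.616, 0.788, 0.0]
contact_force: [0.2, 0.7, 1.0]
opening: 1.001
time_s: 9.23
position: [0.4795, 0.4087, 0.0123]
tool_rot: [0.001, 0.616, 0.788, 0.003]
contact_force: [-0.3, 0.5, -1.4]
opening: 0.645
time_s: 9.65
position: [0.4797, 0.4089, 0.0128]
tool_rot: [0.001, 0.616, 0.788, 0.004]
contact_force: [0.7, -0.5, 0.7]
opening: 0.265
t 9.65 pos [0.4797 0.4089 0.0128] F [ 0.7 -0.5  0.7] | d mm [-1.1 -3.7  6.8] w deg [ 0.4 -0.2 -0. ] |d| 7.8
```

View pics/w5.png

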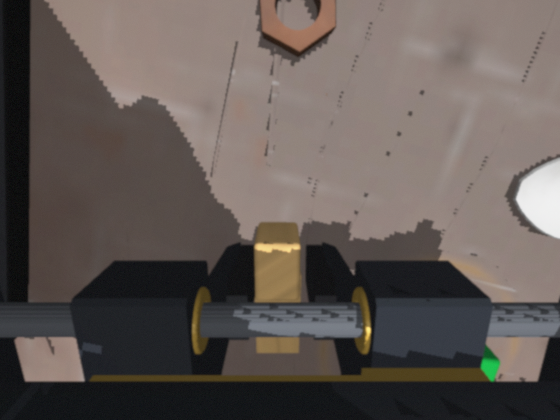

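```bash
python3 -m pendant '[[[-1,-3.5,6,0.4,0,0],[0,0,3,0,0,0],[0,0,1,0,0,0]]]' 175 20
python3 -m pendant '[[[0,0,1,0,0,0],[0,0,1,0,0,0],[0,0,1,0,0,0],[0,0,1,0,0,0]]]' 255 20
python3 -c "
from h import *
go([.4765,.407,.006],104);snap('wrist','w6.png')"
```

```text
time_s: 9.95
position: [0.4765, 0.407, 0.0022]
tool_rot: [-0.001, 0.616, 0.788, 0.001]
contact_force: [0.2, 0.2, -0.0]
opening: 0.311
time_s: 10.28
position: [0.4765, 0.4063, 0.0004]
tool_rot: [-0.001, 0.616, 0.788, -0.0]
contact_force: [-2.9, -2.1, 7.7]
opening: 0.225
t 10.28 pos [4.765e-01 4.063e-01 4.000e-04] F [-2.9 -2.1  7.7] | d mm [ 0.7  0.2 -5.6] w deg [-0.1 -0.1 -0. ] |d| 5.6
```

View pics/w6.png

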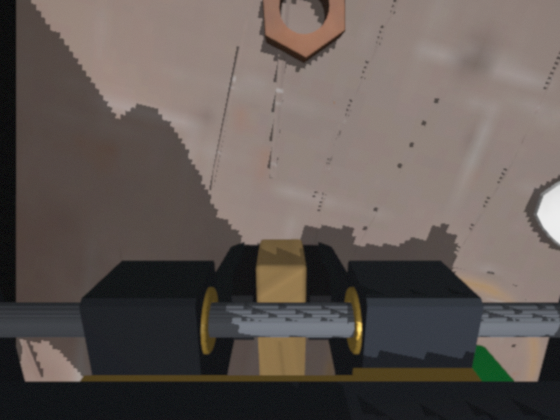

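```bash
python3 -m pendant '[[[0,0,-3,0,0,0],[0,0,-3,0,0,0]]]' 175 25
python3 -m pendant '[[[0,0,0,0,0,0],[0,0,0,0,0,0],[0,0,0,0,0,0],[0,0,0,0,0,0]]]' 255 25
python3 -c "
from h import *
go([.4765,.407,.006],104)"
```

```text
time_s: 10.5
position: [0.4762, 0.4061, 0.0064]
tool_rot: [-0.001, 0.616, 0.788, -0.001]
contact_force: [1.0, -0.3, -1.0]
opening: 0.311
time_s: 10.83
position: [0.4766, 0.4065, 0.007]
tool_rot: [-0.001, 0.616, 0.788, -0.0]
contact_force: [-0.8, -0.8, 1.0]
opening: 0.224
t 10.83 pos [0.4766 0.4065 0.007 ] F [-0.8 -0.8  1. ] | d mm [0.5 0.  1. ] w deg [-0.1 -0.1  0. ] |d| 1.1
```

```bash
python3 -m pendant '[[[0,0,-10,0,0,0],[0,0,-30,0,0,0],[0,0,-30,0,0,7],[0,0,-10,0,0,7],[0,0,0,0,0,7]]]'
python3 -m pendant '[[[-10,0,0,0,0,7],[-10,0,0,0,0,7],[-10,0,0,0,0,7],[-10,0,0,0,0,7],[-10,0,0,0,0,7]]]'
python3 -m pendant '[[[-10,0,0,0,0,7],[-8,8,0,0,0,7],[-8,8,0,0,0,7],[0,10,0,0,0,7],[0,10,0,0,0,7]]]'
python3 -c "
from h import *
go([.422,.275,.075],1.2);snap('scene','s6.png')"
```

```text
time_s: 11.25
position: [0.4736, 0.4039, 0.0873]
tool_rot: [-0.001, 0.752, 0.659, -0.006]
contact_force: [0.2, -0.1, -2.0]
opening: 0.223
time_s: 11.67
position: [0.4569, 0.3593, 0.0926]
tool_rot: [-0.0, 0.918, 0.396, -0.002]
contact_force: [0.1, -0.4, -1.6]
opening: 0.221
time_s: 12.08
position: [0.4501, 0.3082, 0.0938]
tool_rot: [0.001, 0.996, 0.095, -0.004]
contact_force: [-0.1, 0.2, -1.0]
opening: 0.226
t 12.08 pos [0.4501 0.3082 0.0938] F [-0.1  0.2 -1. ] | d mm [-33.7  27.3  19. ] w deg [0.1 0.4 9.7] |d| 47.4
```

View pics/s6.png

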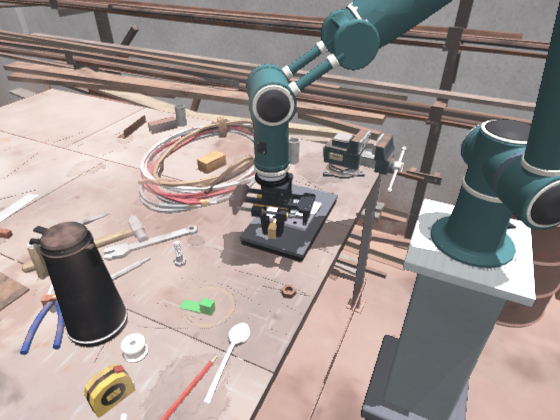

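```bash
python3 -m pendant '[[[-20,10,0,0,0.3,5],[-14,14,5,0,0,4.5],[0,0,5,0,0,0],[0,0,5,0,0,0],[0,0,0,0,0,0]]]'
python3 -c "
from h import *
go([.422,.270,.040],1.2);snap('scene','s7.png');snap('wrist','w7.png')"
```

```text
time_s: 12.55
position: [0.4198, 0.2774, 0.0795]
tool_rot: [0.001, 1.0, 0.01, -0.0]
contact_force: [0.2, -0.7, -1.5]
opening: 0.224
t 12.55 pos [0.4198 0.2774 0.0795] F [ 0.2 -0.7 -1.5] | d mm [ 2.1  7.4 39.5] w deg [ 0.1  0.  -0. ] |d| 40.3
```

View pics/w7.png

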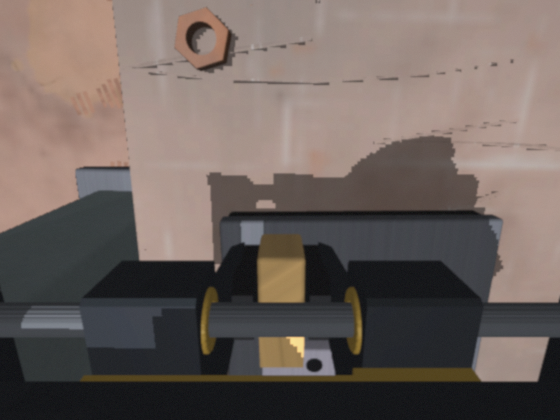

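```bash
python3 - <<'E'
from h import *
P=vision.camera_params('wrist')
im=cv2.imread('pics/w7.png')
cv2.imwrite('pics/c7.png',cv2.resize(im[200:380,210:330],None,fx=4,fy=3.3,interpolation=cv2.INTER_CUBIC))
cv2.imwrite('pics/c7b.png',cv2.resize(im[195:285,200:520],None,fx=2.5,fy=5,interpolation=cv2.INTER_CUBIC))
s=cv2.imread('pics/s7.png')
cv2.imwrite('pics/c8.png',cv2.resize(s[165:265,230:350],None,fx=6,fy=6,interpolation=cv2.INTER_CUBIC))
for p in [(222,217),(497,219)]: print(ray('w',*p,.03,P))
print('hole w',ray('w',314,365,.0445,P),'hole top',ray('top',230+248/6.5,190+335/6.5,.0445))
E
```

```text
[0.38415104 0.28582711 0.03      ]
[0.55663846 0.28785828 0.03      ]
hole w [0.4449824  0.18817132 0.0445    ] hole top [0.4419957  0.18406875 0.0445    ]
```

View pics/c7b.png

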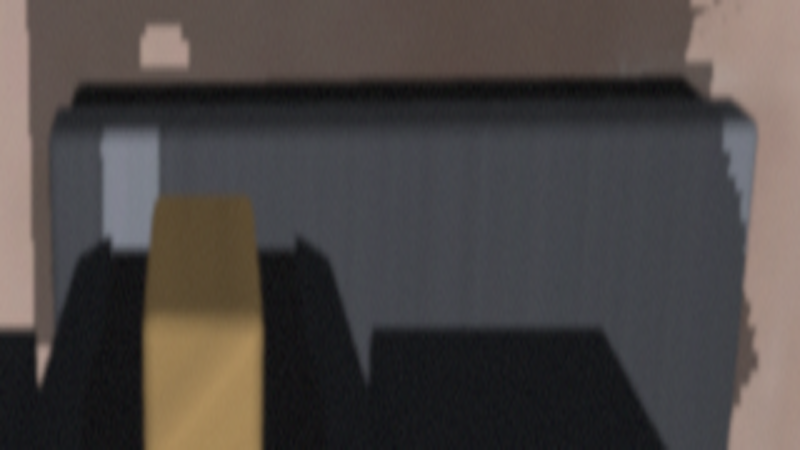

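View pics/c8.png

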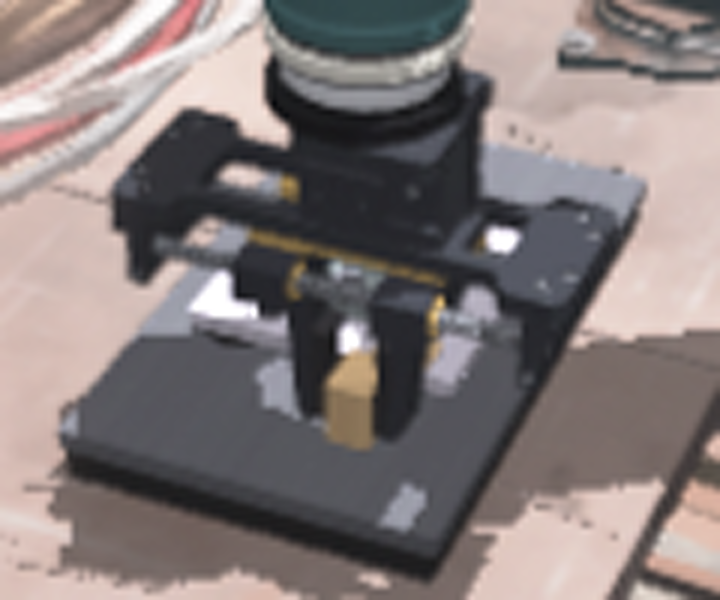

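View pics/c7.png

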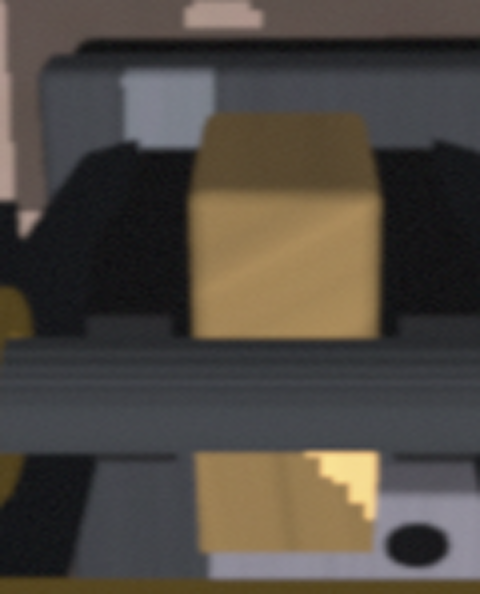

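```bash
python3 - <<'E'
from h import *
P=vision.camera_params('wrist')
print('nose',ray('w',281.75,366.7,.0745,P),'base edge',ray('w',322,348.5,.0445,P), ray('w',*(210+416/4,200+545/3.3),.0445,P))
print([ray('w',210+u/4,200+550/3.3,.0745,P).round(4) for u in (200,374)])
print([ray('w',210+u/4,200+192/3.3,.1025,P).round(4) for u in (190,380)])
go([.425,.272,.040],1.2)
E
```

```text
nose [0.42287562 0.21347127 0.0745    ] base edge [0.44960513 0.20129892 0.0445    ] [0.44498816 0.18804968 0.0445    ]
[array([0.4108, 0.2133, 0.0745]), array([0.435 , 0.2137, 0.0745])]
[array([0.4112, 0.2922, 0.1025]), array([0.4307, 0.2926, 0.1025])]
t 12.65 pos [0.4208 0.2782 0.0804] F [ 0.4  1.  -1.4] | d mm [ 4.   6.2 40.4] w deg [ 0.  -0.  -0.1] |d| 41.1
```

```bash
python3 -m pendant '[[[4,3,15,0,0,0],[0,0,15,0,0,0],[0,0,3,0,0,0]]]'
python3 -c "
from h import *
go([.424,.275,.037],1.2)"
```

```text
time_s: 12.9
position: [0.4293, 0.2788, 0.0494]
tool_rot: [-0.002, 1.0, 0.012, 0.004]
contact_force: [-0.5, -0.0, -1.3]
opening: 0.231
t 12.9 pos [0.4293 0.2788 0.0494] F [-0.5 -0.  -1.3] | d mm [-5.5  3.7 12.4] w deg [-0.2 -0.4  0.2] |d| 14.0
```

```bash
python3 -m pendant '[[[-5,3,6,-0.2,-0.4,0],[-1,1,2,0,0,0],[0,0,1,0,0,0]]]'
python3 -c "
from h import *
go([.424,.275,.037],1.2)"
```

```text
time_s: 13.15
position: [0.4242, 0.2757, 0.0401]
tool_rot: [-0.0, 1.0, 0.014, -0.0]
contact_force: [1.1, 0.5, -1.0]
opening: 0.223
t 13.15 pos [0.4242 0.2757 0.0401] F [ 1.1  0.5 -1. ] | d mm [-0.3  0.7  3.1] w deg [-0.   0.   0.4] |d| 3.2
```

```bash
for i in 1 2 3; do python3 -m pendant '[[[0,0,0.8,0,0,0],[0,0,0.8,0,0,0]]]'| sed -n '2p;4p'; done
python3 -c "
from h import *
go([.424,.275,.037],1.2);s=snap('scene','s9.png')[:,:,::-1]
cv2.imwrite('pics/c9.png',cv2.resize(s[165:265,230:350],None,fx=6,fy=6,interpolation=cv2.INTER_CUBIC))"
```

```text
position: [0.4245, 0.2761, 0.039]
contact_force: [0.8, 0.3, -1.2]
position: [0.4251, 0.2765, 0.0381]
contact_force: [0.1, -0.8, -1.2]
position: [0.4256, 0.2768, 0.037]
contact_force: [0.2, -0.7, -1.5]
t 13.65 pos [0.4256 0.2768 0.037 ] F [ 0.2 -0.7 -1.5] | d mm [-1.6  1.8 -0. ] w deg [-0.1 -0.2  0.4] |d| 2.4
```

View pics/c9.png

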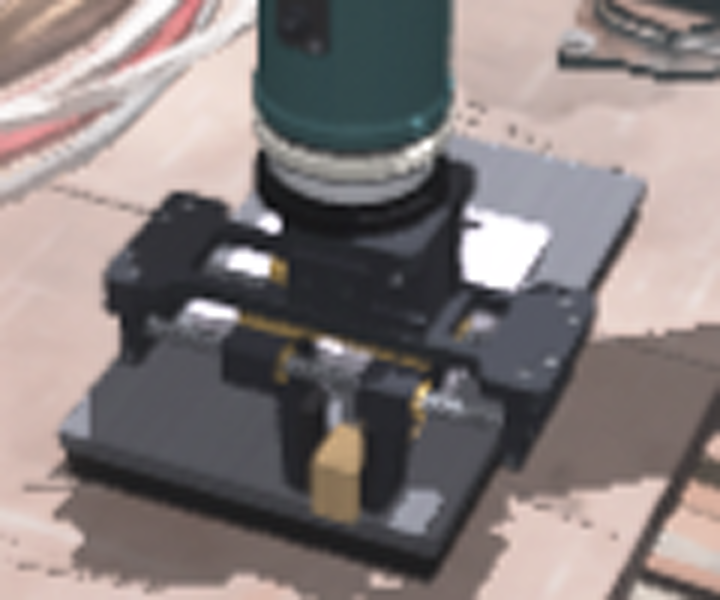

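```bash
for i in 1 2 3; do python3 -m pendant '[[[-0.5,0.3,0.8,0,0,0],[-0.3,0.3,0.8,0,0,0]]]'| sed -n '2p;4p'; done
```

```text
position: [0.4256, 0.2769, 0.0365]
contact_force: [-2.6, -0.1, 5.3]
position: [0.4256, 0.2768, 0.0366]
contact_force: [-1.8, -0.3, 4.0]
position: [0.4256, 0.2769, 0.0366]
contact_force: [-2.3, 0.2, 6.4]
```

```bash
python3 -m pendant '[[[-1.5,2,-0.7,0,0,0.4],[-0.5,3,0,0,0,0]]]'| sed -n '2p;4p'
python3 -m pendant '[[[0,3,0,0,0,0],[0,3,0,0,0,0]]]'| sed -n '2p;4p'
python3 -c "
from h import *
go([.4246,.245,.0368],1.2)"
```

```text
position: [0.424, 0.2722, 0.0375]
contact_force: [0.3, 0.0, -0.7]
position: [0.4237, 0.2654, 0.0369]
contact_force: [0.3, 1.4, 0.4]
t 14.53 pos [0.4237 0.2654 0.0369] F [0.3 1.4 0.4] | d mm [ 0.5 20.5  0. ] w deg [-0.3 -0.4  0. ] |d| 20.5
```

```bash
for i in 1 2 ; do python3 -m pendant '[[[0,2.5,0,0,0,0],[0,2.5,0,0,0,0]]]'| sed -n '2p;4p';done
python3 -c "
from h import *
go([.4246,.245,.0368],1.2)"
```

```text
position: [0.4241, 0.26, 0.037]
contact_force: [-0.6, 1.6, 0.9]
position: [0.4245, 0.2545, 0.0371]
contact_force: [0.0, 0.6, 0.2]
t 14.87 pos [0.4245 0.2545 0.0371] F [0.  0.6 0.2] | d mm [-0.   9.5  0.2] w deg [-0.4 -0.5 -0. ] |d| 9.5
```

```bash
for i in 1 2 3; do python3 -m pendant '[[[0,1.2,0,0,0,0],[0,1.2,0,0,0,0]]]'| sed -n '2p;4p';done
```

```text
position: [0.4246, 0.2514, 0.037]
contact_force: [-1.2, -0.0, -0.4]
position: [0.4247, 0.2488, 0.0371]
contact_force: [0.5, 0.6, 0.2]
position: [0.4248, 0.2462, 0.037]
contact_force: [0.6, 0.6, 0.1]
```

```bash
for i in 1 2 3; do python3 -m pendant '[[[0,1,0,0,0,0]]]'| sed -n '2p;4p';done
```

```text
position: [0.4249, 0.2451, 0.037]
contact_force: [1.0, 1.3, -0.6]
position: [0.4249, 0.244, 0.037]
contact_force: [0.2, 0.4, 0.9]
position: [0.4249, 0.243, 0.037]
contact_force: [-0.0, 0.6, 0.7]
```

```bash
for i in 1 2 3; do python3 -m pendant '[[[0,1,0,0,0,0]]]'| sed -n '2p;4p';done
python3 -c "
from h import *
s=snap('scene','s10.png')[:,:,::-1]
cv2.imwrite('pics/c10.png',cv2.resize(s[165:265,230:350],None,fx=6,fy=6,interpolation=cv2.INTER_CUBIC))"
```

```text
position: [0.425, 0.2419, 0.037]
contact_force: [0.6, 1.4, 0.5]
position: [0.425, 0.241, 0.0371]
contact_force: [0.5, 1.6, 1.1]
position: [0.4251, 0.2401, 0.0371]
contact_force: [0.1, 2.4, 1.2]
```

View pics/c10.png

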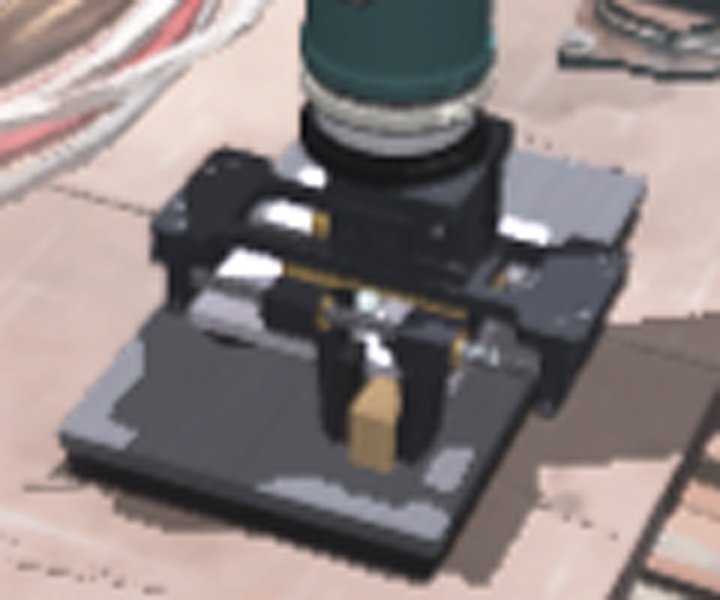

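```bash
for i in 1 2; do python3 -m pendant '[[[0,1,0,0,0,0]]]'| sed -n '2p;4p';done
```

```text
position: [0.4252, 0.2393, 0.0371]
contact_force: [0.3, 3.1, 0.8]
position: [0.4253, 0.2386, 0.0372]
contact_force: [-0.3, 3.8, -1.1]
```

```bash
for i in 1; do python3 -m pendant '[[[0,1,0,0,0,0]]]'| sed -n '2p;4p';done
```

```text
position: [0.4253, 0.238, 0.0372]
contact_force: [0.3, 3.5, -0.7]
```

```bash
for i in 1; do python3 -m pendant '[[[0,1,0,0,0,0]]]'| sed -n '2p;4p';done; python3 -m pendant '[[[0,0,0,0,0,0]]]'| sed -n '2p;4p'
python3 -c "
from h import *
snap('wrist','w10.png')"
```

```text
position: [0.4254, 0.2374, 0.0372]
contact_force: [0.3, 5.1, -1.5]
position: [0.4254, 0.2374, 0.0372]
contact_force: [1.1, 1.3, -1.1]
```

View pics/w10.png

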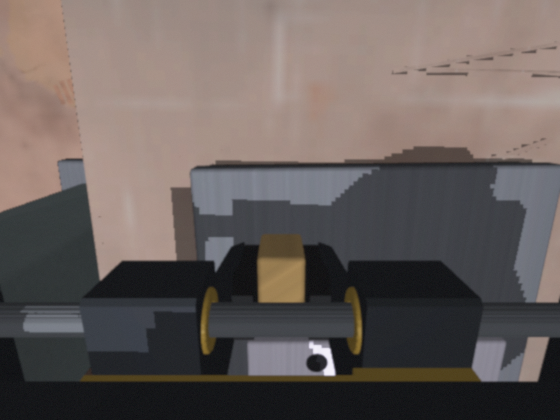

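```bash
python3 -c "
from h import *
P=vision.camera_params('wrist')
print(ray('w',300,338.5,.0445,P),ray('w',317,362,.0445,P))
go([.4246,.245,.0368],1.2)"
python3 -m pendant '[[[0,0,0,0,0,0],[0,0,0,0,0,0],[0,0,0,0,0,0],[0,0,0,0,0,0]]]' 130

```

```text
[0.43562828 0.20180731 0.0445    ] [0.44467406 0.18809835 0.0445    ]
t 16.38 pos [0.4254 0.2374 0.0372] F [-0.4  3.8 -0.9] | d mm [-0.6 -7.6  0.4] w deg [-0.6 -0.6 -0.1] |d| 7.7
time_s: 16.72
position: [0.4245, 0.2351, 0.0365]
tool_rot: [-0.003, 1.0, 0.01, 0.004]
contact_force: [-0.0, -0.4, -0.9]
opening: 0.48
```

```bash
python3 -m pendant '[[[0,-2,-15,0,0,0],[0,0,-30,0,0,0],[0,-15,-30,0,0,0],[0,-35,-10,0,0,0],[0,0,0,0,0,0]]]' 
python3 -c "
from h import *
go([.4246,.245,.0368],1.2)
np.save('P2.npy',vision.camera_params('wrist'),allow_pickle=True)
snap('wrist','w11.png')
s=snap('scene','s11.png')[:,:,::-1]
cv2.imwrite('pics/c11.png',cv2.resize(s[165:265,230:350],None,fx=6,fy=6,interpolation=cv2.INTER_CUBIC))"
```

```text
time_s: 17.13
position: [0.4199, 0.2843, 0.1221]
tool_rot: [-0.001, 1.0, 0.008, 0.0]
contact_force: [0.0, 0.5, 0.3]
opening: 0.491
t 17.13 pos [0.4199 0.2843 0.1221] F [0.  0.5 0.3] | d mm [ 4.  39.4 85.3] w deg [-0.1 -0.  -0.2] |d| 94.0
```

View pics/c11.png

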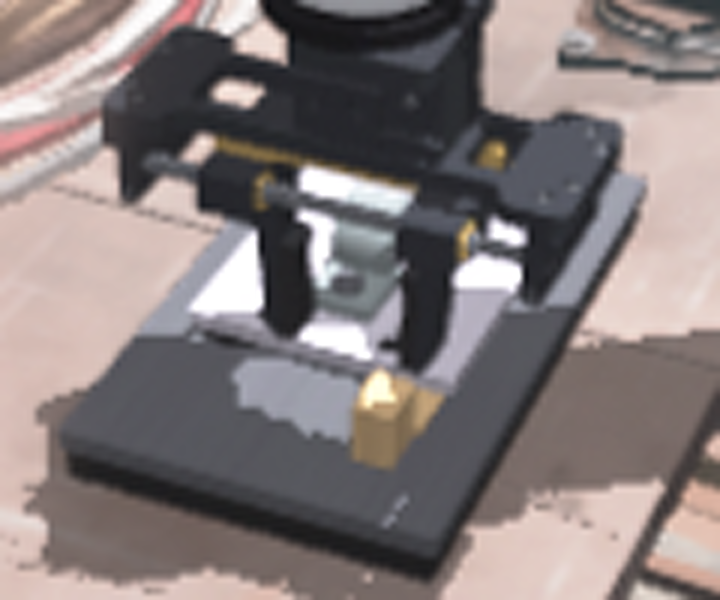

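View pics/w11.png

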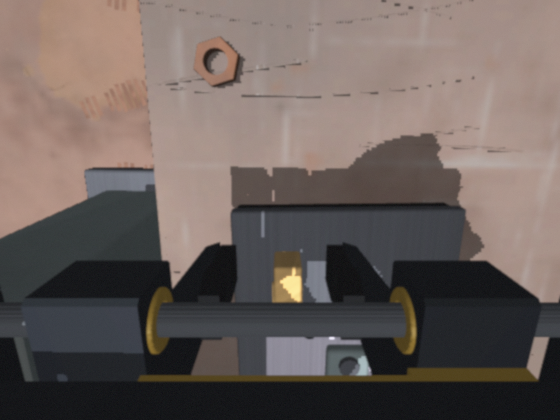

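```bash
python3 -m pendant '[[[1,25,0,0,0,0],[1,35,0,0,0,0],[1,35,0,0,0,0],[1,10,0,0,0,0],[0,0,0,0,0,0]]]' 255 20
python3 -c "
from h import *
go([.4275,.180,.06],1.2)
np.save('P2.npy',vision.camera_params('wrist'),allow_pickle=True)
s=snap('wrist','w12.png')[:,:,::-1]
cv2.imwrite('pics/c12.png',cv2.resize(s[140:270,200:360],None,fx=4.6,fy=4.6,interpolation=cv2.INTER_CUBIC))"
```

```text
time_s: 17.65
position: [0.4196, 0.1683, 0.1144]
tool_rot: [0.005, 1.0, 0.011, -0.006]
contact_force: [-0.1, 0.0, 1.0]
opening: 0.135
t 17.65 pos [0.4196 0.1683 0.1144] F [-0.1  0.   1. ] | d mm [  8.9 -12.1  54.1] w deg [0.5 0.7 0.1] |d| 56.2
```

View pics/w12.png

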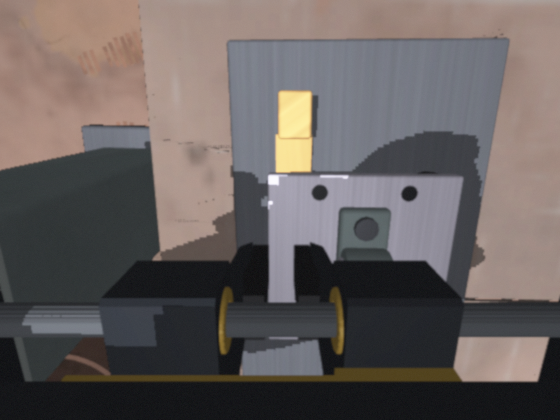

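View pics/c12.png

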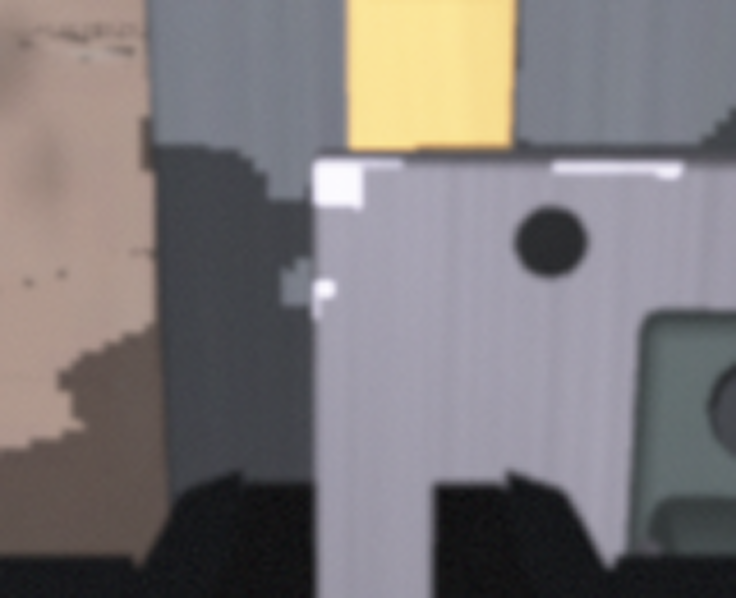

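```bash
python3 - <<'E'
from h import *
P=np.load('P2.npy',allow_pickle=True).item()
s=cv2.imread('pics/w12.png')
cv2.imwrite('pics/c13.png',cv2.resize(s[80:185,255:335],None,fx=5.6,fy=5.6,interpolation=cv2.INTER_CUBIC))
print('base edge',ray('w',295,174.5,.0445,P),'corner',ray('w',268,174.8,.0445,P))
c=np.array(P['world_to_cam']);print(-c[:3,:3].T@c[:3,3])
E
```

```text
base edge [0.42762937 0.19959537 0.0445    ] corner [0.40974274 0.19894579 0.0445    ]
[0.42002354 0.24158397 0.25922188]
```

View pics/c13.png

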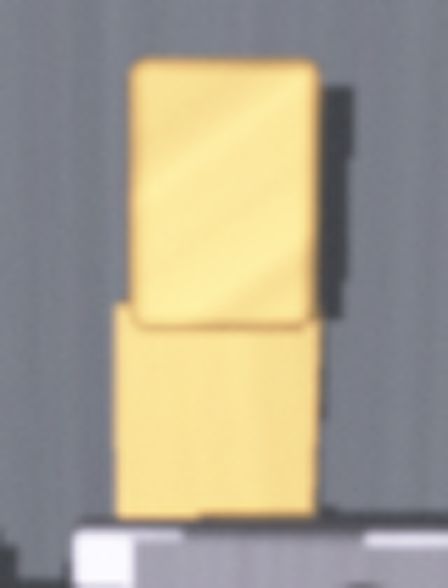

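```bash
python3 - <<'E'
from h import *
P=np.load('P2.npy',allow_pickle=True).item()
g=lambda u,v,z:ray('w',255+u/5.6,80+v/5.6,z,P)
r=g(225,60,.06);f=g(225,326,.06);e=g(225,530,.0445)
print(r,f,e, 'len',r[1]-f[1],'inside by front',51-(f[1]-e[1])*1000,'by centre',65-((r[1]+f[1])/2-e[1])*1000)
print('shim at edge x',[g(u,515,.036) for u in(116,316)])
E
```

```text
[0.42549499 0.25130635 0.06      ] [0.42642652 0.22455431 0.06      ] [0.4277509  0.19950235 0.0445    ] len 0.02675203731025863 inside by front 25.94803681875461 by centre 26.57201816362531
shim at edge x [array([0.41461872, 0.19936999, 0.036     ]), array([0.43914106, 0.1999812 , 0.036     ])]
```

```bash
python3 -m pendant '[[[8,-11,20,0.5,0.7,0],[0,0,20,0,0,0],[0,0,10,0,0,0],[0,0,0,0,0,0]]]' 
python3 -c "
from h import *
go([.4265,.180,.05],1.2)"
```

```text
time_s: 18.03
position: [0.4262, 0.18, 0.061]
tool_rot: [0.0, 1.0, 0.01, -0.001]
contact_force: [-1.2, 0.3, -0.6]
opening: 0.007
t 18.03 pos [0.4262 0.18   0.061 ] F [-1.2  0.3 -0.6] | d mm [ 0.3  0.  11. ] w deg [-0.   0.1 -0.1] |d| 11.0
```

```bash
python3 -m pendant '[[[0,0,6,0,0,0],[0,0,3,0,0,0]]]' | sed -n '2p;4p'
for i in 1 2 3; do python3 -m pendant '[[[0,0,1,0,0,0],[0,0,1,0,0,0]]]'| sed -n '2p;4p'; done
```

```text
position: [0.4253, 0.1806, 0.0509]
contact_force: [-0.0, 0.3, -0.7]
position: [0.4251, 0.1811, 0.0485]
contact_force: [0.1, -0.2, 1.1]
position: [0.4257, 0.1815, 0.0472]
contact_force: [-0.2, -0.9, -0.2]
position: [0.4265, 0.1818, 0.0459]
contact_force: [-0.1, -0.6, -0.5]
```

```bash
for i in 1 2; do python3 -m pendant '[[[0,0,1,0,0,0]]]'| sed -n '2p;4p'; done
```

```text
position: [0.4267, 0.1819, 0.0451]
contact_force: [-1.8, -1.1, 4.3]
position: [0.4267, 0.1819, 0.0448]
contact_force: [-5.1, -1.1, 12.2]
```

```bash
for i in 1 2 3 4; do python3 -m pendant '[[[0,0,1.1,0,0,0],[0,0,1.1,0,0,0]]]'| sed -n '2p;4p'; done
```

```text
position: [0.4268, 0.1819, 0.0449]
contact_force: [-4.8, -1.0, 11.6]
position: [0.4267, 0.1819, 0.0449]
contact_force: [-3.3, -1.7, 10.1]
position: [0.4268, 0.182, 0.0449]
contact_force: [-4.0, -1.6, 10.3]
position: [0.4268, 0.1819, 0.0449]
contact_force: [-4.4, -1.2, 9.1]
```

```bash
for i in 1 2 3 4; do python3 -m pendant '[[[0,0,1.6,0,0,0],[0,0,1.6,0,0,0],[0,0,1.6,0,0,0]]]'| sed -n '2p;4p'; done
```

```text
position: [0.4268, 0.182, 0.0447]
contact_force: [-6.4, -2.7, 15.4]
position: [0.4267, 0.182, 0.0448]
contact_force: [-7.0, -3.0, 13.6]
position: [0.4268, 0.182, 0.0448]
contact_force: [-6.0, -2.6, 14.4]
position: [0.4268, 0.182, 0.0448]
contact_force: [-4.6, -1.8, 13.7]
```

Held for 1 s at about 14 N, with z steady at 44.8 mm, so the corner no longer rocks. Now I'll lift clear and look.

```bash
python3 -m pendant '[[[0,0,-15,0,0,0],[0,0,-30,0,0,0],[0,0,-30,0,0,0],[0,-8,-5,0,0,0],[0,0,0,0,0,0]]]' 
python3 -c "
from h import *
go([.4196,.1683,.1144],1.2)
np.save('P3.npy',vision.camera_params('wrist'),allow_pickle=True)
snap('wrist','w14.png');snap('scene','s14.png')"
```

```text
time_s: 20.95
position: [0.4265, 0.1898, 0.1274]
tool_rot: [0.002, 1.0, 0.01, -0.007]
contact_force: [-0.2, 0.0, -0.1]
opening: 0.006
t 20.95 pos [0.4265 0.1898 0.1274] F [-0.2  0.  -0.1] | d mm [-7.1 21.3 13.2] w deg [ 0.2  0.8 -0.1] |d| 26.1
```

View pics/w14.png

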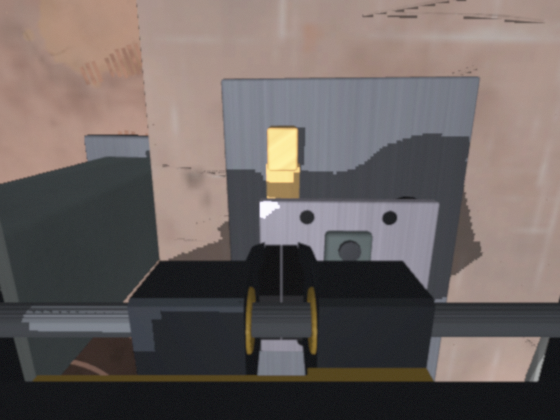

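View pics/s14.png

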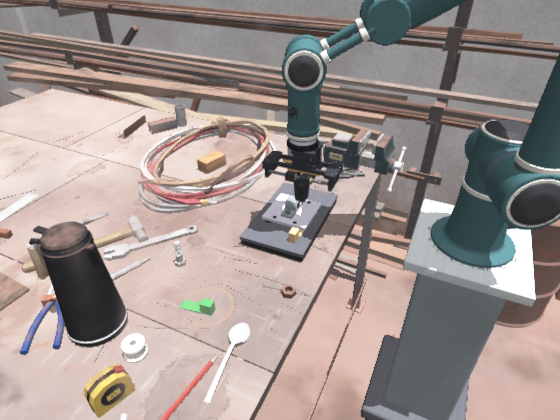

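```bash
python3 - <<'E'
import cv2
s=cv2.imread('pics/w14.png')
cv2.imwrite('pics/c15.png',cv2.resize(s[118:218,245:325],None,fx=6,fy=6,interpolation=cv2.INTER_CUBIC))
E
```

```text
(no output)
```

View pics/c15.png

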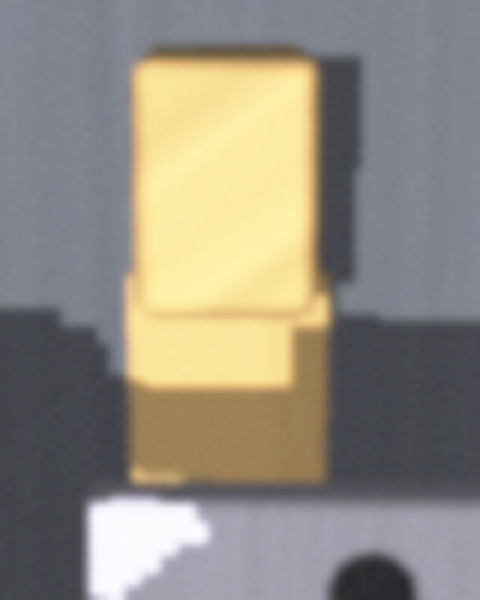

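```bash
python3 - <<'E'
from h import *
P=np.load('P3.npy',allow_pickle=True).item()
g=lambda u,v,z:ray('w',245+u/6,118+v/6,z,P)
r=g(225,58,.06);f=g(225,314,.06);e=g(225,494,.0452);e2=g(225,483,.0365)
print(r,f,e,e2,'len',r[1]-f[1],'inside by front',51-(f[1]-e[1])*1000,'by centre',65-((r[1]+f[1])/2-e[1])*1000)
print(g(373,580,.0452))
E
```

```text
[0.42560961 0.25171609 0.06      ] [0.42617414 0.22454788 0.06      ] [0.42653948 0.20019949 0.0452    ] [0.4264768  0.19923814 0.0365    ] len 0.027168210487308497 inside by front 26.651611404111275 by centre 27.06750616045703
[0.44465085 0.18984353 0.0452    ]
```

```bash
python3 -c "
from h import *
print(ctrl.close_job())"
```

```text
the job is handed in; nothing more can be done
None
```

The shim is in under the near-left corner, which was the one with the missing packer, and that corner no longer rocks. I handed the job in at about 21 s, with the arm clear and touching nothing.

- **Finding the corner:** far-left, far-right and near-right were solid, at 44–45 mm height under 8–25 N. The two near 25 N were pressed harder than "gently". Near-left sank about 3 mm at roughly 6 N.
- **Placing the shim:** I slid the tan shim in from the left along the slab, in line with the corner point, until the push peaked at about 5 N. Then I let go of it. The base showed no shift beyond about 2 mm of measuring scatter.
- **Proof press:** about 14 N held for 1 s. The corner stayed at 44.8 mm, matching the other corners to within about 0.4 mm, so the base does not look lifted.
- **Check that disagreed:** by camera the nose is about 25–27 mm inside the edge, at or slightly past the 15–25 mm range. The camera is only good to about 2 mm. I left it there because the push force and the corner heights both said snug.
- **Other things on the table:** I touched none of the bystanders or the green look-alike. The last picture shows those in view still standing where they were.

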